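# Close the jewellery box and the burnisher drawer before charcoal polishing

### The arm

A 6-joint arm with a two-finger parallel gripper is mounted at the origin on the work surface. World frame = base frame: x ahead of the robot, y to its left, z up, the work surface at z = 0. Lengths are in mm, angles in rad, forces in N, time in s.
With the tool pointing down it reaches from about 300 to 750 mm from the base axis. Payload 8.5 kg.
Tool frame: the origin (TCP) lies on the centre line of the jaws, within the pads' length; the fingertips stand 8 mm ahead of it and the grasp point (between the pads) lies 11 mm behind it (robot.nose_length is the distance from the TCP to the fingertips, in mm); z points along the fingers, y is the line along which they close (so a half turn about z gives the same grasp; the last joint's range is limited). The gripper opens to 85 mm and grips with 20 to 120 N. Pads are 22 mm wide; open, the fingers measure 114 mm over their backs; the gripper's body (76 mm by 85 mm) begins 54 mm behind the grasp point. The pads swing forward as they close: fully open they stand 13 mm farther back than shut.
Start: joints at [-1.417, 0.381, 1.297, -0, 1.464, -0.215], TCP at [198.266, -513.002, 239.322] pointing down, gripper open.
Joint ranges: [-3.11, 3.11], [-0.89, 2.33], [0.22, 2.48], [-1.42, 4.56], [0.17, 2.85], [-2.88, 2.88]. Speed limits (rad/s): [2.39, 2.39, 3.14, 3.14, 3.14, 3.14].

### API

Orientations are given as a unit quaternion [x, y, z, w].
In Python, from rig import robot gives the robot as it stands.
- The arm moves only by the tool carry_out, never from a script. Its argument "motion" is a list of rows, each a list of 5 numbers: the shift along the tool's x, y, z in cm, then the turn about the tool's z in degrees, then the finger opening in cm, from 0 to 8.54. A call has 1 to 12 rows; each row shifts and turns the commanded pose from where the row before left it, along the tool's axes as they then stand; what a row does not reach is not made up. A row lasts 1/10 s, in which the tool goes at most 50 mm and 8.59 degrees, less where a joint would pass 70% of its speed; a pose out of reach is approached as far as the arm can. A call with a gripper value outside its range is refused whole. The fingers move at their own pace and stop on an object; "grip_force" is the grip in N (left out, the last holds). Time passes only in rows, so rows that do not move let the fingers close. It gives the time, the measured TCP pose, the force, the opening and the grip force at its end, in the units of the state.
- robot.get_state(): the state, without advancing time (a new reading comes with each control period).
- robot.grab_frame(name): name is "side" or "top" or "wrist"; returns (picture, depth): 480x640x3 uint8, red, green, blue; 480x640 float32, mm along the optical axis (not along the pixel's ray), 0 where there is no reading.
- robot.camera_params(name): a dict with "vfov" (degrees; the focal length in pixels is half the picture's height over the tangent of half this angle, whatever the lens; pixels are square), "cx", "cy" (the principal point, pixels), "R" (3x3) and "t" (3): a world point X has camera coordinates R X + t. Camera axes: x right, y down, z forward; pixel columns grow to the right and rows downward; lengths in mm; the calibration is good to about 2 mm. A picture is of the moment at which its call begins: read the wrist's pose just before it. camera_params takes no time and is no camera call; for the wrist camera it gives the pose at the moment of the call.
- robot.job_done(): hands the job in; it is judged then, once.
The state is a dict: "clock": time; "joint_pos": joint angles; "joint_vel": joint speeds; "joint_efforts": joint torques, N m; "eef_pos": TCP position; "tcp_rot": TCP orientation; "wrist_force": force on the tool from outside, world axes, zero at the start; "wrist_torque": the same for the moment, N m; "width": opening from 0.0 (shut) to 1.0 (fully open); "gripper_force": force on a finger pad.
Only numpy, scipy, OpenCV 4.12 (cv2) and the standard library are available. Lean on these libraries where they do the work, as an engineer would, in place of code of your own. Each camera call takes 0.05 s, during which the arm holds its last target. There are 200 camera calls.

### The job

Charcoal polishing is about to start, so close up the low teak bench against the dust: with the fingertips push the open lid of the red lacquer jewellery box over and down until it is fully shut, and push the half-open drawer all the way home so that its front is flush with the bench. Do it gently: no slamming, no hard pressing on the lacquer, and no shoving or lifting the box. Nothing is to be picked up: leave the burnishing sticks in the drawer, and the charcoal block, the pearl disc and the calipers where they lie.

Things in the scene. Friction and masses are not known exactly. Their poses are not given: they have to be found in the camera images.
- bench: Low teak bench standing on the work table, fixed, 245 (x) x 470 (y) x 100 mm high. Origin under its centre at table height; its x axis points from the drawer front to the back, z up. The plane of its front, with which the shut drawer is flush, lies 120 mm in front of the origin (x = -0.120); its 18 mm thick top is set back 4 mm behind that plane. It can stand turned.
- drawer (a joint): How far the shallow drawer in the middle of the bench front is pulled out, in m: 0 is fully home (front flush, against its stop), larger is further out. It slides along the bench's x axis, needs about 2 N to move and stays where it is left.
- drawer_front (a point): Centre of the outer face of the drawer front, a flat teak board 274 mm wide and 46 mm high (its upper edge is 23 mm above this point, its lower edge 23 mm below). Two brass knobs, 18 mm across and standing 17 mm out, sit on it 90 mm left and right of this point; between them it is clear. It moves with the drawer.
- jewel_box: Red lacquered wooden jewellery box with hinged lid, standing loose on the left or right part of the bench top, about 1.2 kg with its contents. Body 110 (its x) x 150 (its y) x 55 mm high, origin at the centre of its underside, z up. The hinge runs along y at its +x upper edge, which faces roughly to the robot's left.
- lid (a joint): Angle of the box lid in rad: 0 is fully shut, 1.57 upright, more leans back beyond the hinge (stop at 1.9). The hinge is stiff (0.12 N m): the lid stays at any angle and must be pushed all the way.
- lid_hinge (a point): Middle of the lid's hinge line, on the box's +x upper edge, 55.5 mm above the underside of the box. Shut, the lid reaches 110 mm from here along the box's -x axis and its upper face is 12 mm above this point.
- lid_edge (a point): Middle of the free edge of the lid on its outer (upper when shut) face, black with pearl inlay: 110 mm from the hinge line and 12 mm off the lid's under face. The lid is a plain slab 110 x 150 x 12 mm. Moves with the lid.
- charcoal_mid (a point): Centre of the loose black charcoal polishing block, 75 x 42 x 30 mm high, on the bench top at the end where the box is not. To be left alone.
- pearl_mid (a point): Centre of the loose mother-of-pearl disc, 44 mm across and 9 mm thick, lying near the middle of the bench top. To be left alone.
- calipers_mid (a point): Middle of the loose brass calipers, about 155 x 80 mm and 11 mm high at the pivot, with two bowed legs, lying on the table to the left of the open drawer. To be left alone.
- stick1_mid (a point): Middle of horn burnishing stick 1 of 5 (counted from the robot's right), loose, 122 x 20 x 9 mm, 22 g, lying in its bay of the drawer. Rides with the drawer; to be left in it.
- stick2_mid (a point): Middle of horn burnishing stick 2 of 5 (counted from the robot's right), loose, 122 x 20 x 9 mm, 22 g, lying in its bay of the drawer. Rides with the drawer; to be left in it.
- stick3_mid (a point): Middle of horn burnishing stick 3 of 5 (counted from the robot's right), loose, 122 x 20 x 9 mm, 22 g, lying in its bay of the drawer. Rides with the drawer; to be left in it.
- stick4_mid (a point): Middle of horn burnishing stick 4 of 5 (counted from the robot's right), loose, 122 x 20 x 9 mm, 22 g, lying in its bay of the drawer. Rides with the drawer; to be left in it.
- stick5_mid (a point): Middle of horn burnishing stick 5 of 5 (counted from the robot's right), loose, 122 x 20 x 9 mm, 22 g, lying in its bay of the drawer. Rides with the drawer; to be left in it.

How it is judged:
By the outcome, as a careful person would: the job done as asked, in the order asked, and still so for the second after the job is handed in, with the robot touching nothing.
It also fails if it takes over 54 s, if anything falls off the work surface, if the arm or the gripper's body presses on something with over 40 N, if the wrist force passes 120 N, or if a joint passes its speed limit or range.

## Working session

There is one attempt and no reset: what is moved stays moved. The work goes in short steps, Python scripts to look and compute and a tool call to move; the robot and the scene stay as the last step left them, time stands still between calls to the robot, and variables do not carry over. Pictures are saved under pics/ and viewed, at most 10 in all, crops included, and the job is handed in when it is done.

Besides the shell and the picture viewer there is one more tool, called after "Call:" as name(argument=value, ...), one argument or row to a line, values as JSON. carry_out: Moves the arm, as the interface text tells. Its arguments: {"type":"object","properties":{"motion":{"type":"array","items":{"type":"array","items":{"type":"number"}}},"grip_force":{"type":"number"}},"required":["motion"]}

```bash
mkdir -p pics; ls
python3 - <<'E'
from rig import robot
import cv2,numpy as np
for n in("top","side"):
    p,d=robot.grab_frame(n); cv2.imwrite(f"pics/{n}0.png",p[:,:,::-1]); np.savez(f"{n}0.npz",p=p,d=d)
    c=robot.camera_params(n);print(n,c['vfov'],c['cx'],c['cy'],np.round(c['R'],3).tolist(),np.round(c['t'],1))
s=robot.get_state();print(s['clock'],s['eef_pos'],s['tcp_rot'],s['width'])
E
```

```text
pics
top 46.89258079580333 321.43322798119715 248.97748628768122 [[-0.027, -0.999, -0.023], [-0.991, 0.03, -0.131], [0.131, 0.02, -0.991]] [ 81.9 594.5 967.6]
side 44.88969891635805 307.38703681424533 238.83009511921713 [[-0.956, -0.293, -0.002], [-0.165, 0.542, -0.824], [0.243, -0.787, -0.567]] [571.  179.  807.5]
0.1 [ 198.24460259 -512.76477646  238.79209747] [ 9.83045794e-01  1.83359132e-01  3.99121035e-05 -6.28204544e-04] 1.0005653922651974
```

View pics/top0.png

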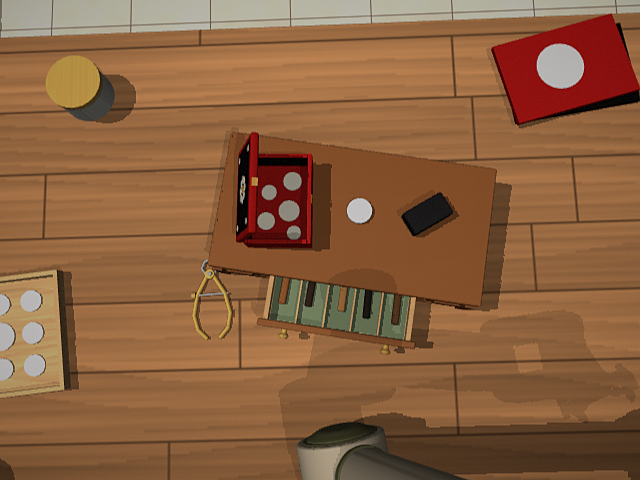

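View pics/side0.png

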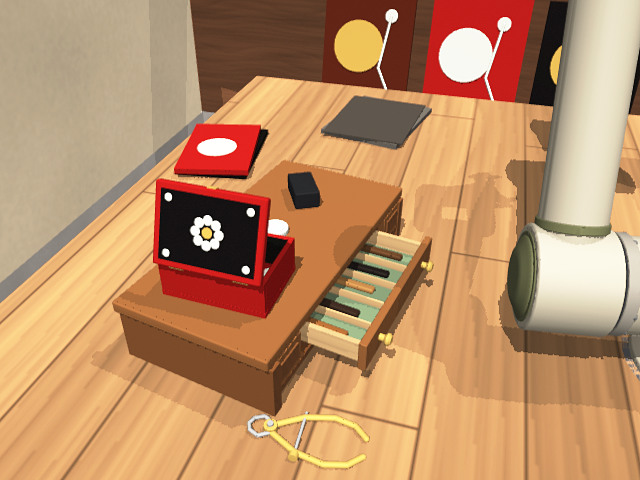

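The top view shows the bench turned about 9°. The box is at left with its lid standing near upright (edge at px 245–258, 133–243). The drawer is open toward the robot, its front running from (258,322) to (413,347). The calipers are at (211,305).

```bash
cat > h.py <<'E'
import numpy as np,cv2
from rig import robot
def cam(n):
    c=robot.camera_params(n);f=240/np.tan(np.radians(c['vfov'])/2);return f,c['cx'],c['cy'],np.array(c['R']),np.array(c['t'])
def cloud(n,d):
    f,cx,cy,R,t=cam(n);v,u=np.mgrid[:480,:640]
    P=np.stack([(u-cx)/f*d,(v-cy)/f*d,d],-1)
    return (P-t)@R
def ray(n,u,v,z):
    f,cx,cy,R,t=cam(n);o=-R.T@t;r=R.T@np.array([(u-cx)/f,(v-cy)/f,1]);return o+r*(z-o[2])/r[2]
def rect(P):
    (c,s,a)=cv2.minAreaRect(P[:,:2].astype(np.float32));return np.round(c,1),np.round(s,1),round(a,2),np.round(cv2.boxPoints((c,s,a))).tolist()
E
python3 - <<'E'
from h import *
T=np.load("top0.npz");S=np.load("side0.npz")
C=cloud("top",T['d']);D=cloud("side",S['d'])
def big(m):
    n,l,st,_=cv2.connectedComponentsWithStats(m.astype(np.uint8));k=1+np.argmax(st[1:,4]);return l==k
Z=C[...,2]
roi=np.zeros(Z.shape,bool);roi[100:360,190:510]=1
b=big(roi&(abs(Z-100)<6));print("benchtop",rect(C[b]),np.median(Z[b]))
hsv=cv2.cvtColor(T['p'],cv2.COLOR_RGB2HSV)
for z in range(110,290,12):
    for nm,X,r in(("T",C,roi),("S",D,np.ones(Z.shape,bool))):
        m=r&(abs(X[...,2]-z)<6)&(X[...,0]>350)&(X[...,0]<750)&(X[...,1]>-150)&(X[...,1]<300)&(X[...,0]<700)
        if m.sum()>15: print(z,nm,m.sum(),rect(X[m]))
m=np.zeros(Z.shape,bool);m[300:355,250:420]=1
m&=(Z>45)&(Z<100)
print("drawer",rect(C[m]),np.percentile(Z[m],[50,90,98]))
for p in[(258,321),(412,346),(414,347)]: print(p,ray("top",*p,76), C[p[1]-1,p[0]])
for p in[(360,368),(430,240),(361,344),]: print(p,D[p[1],p[0]])
# lid outer-face plane from side view
h=cv2.cvtColor(S['p'],cv2.COLOR_RGB2HSV);q=np.zeros(Z.shape,bool);cv2.fillPoly(mm:=np.zeros(Z.shape,np.uint8),[np.array([[163,190],[262,208],[256,278],[160,254]])],1)
P=D[mm>0];P=P[P[:,2]>100];c=np.median(P,0);u,s,vt=np.linalg.svd(P-P.mean(0),full_matrices=0);print("lid plane",P.mean(0),vt[2],s/np.sqrt(len(P)))
for p in[(157,180),(269,199),(155,264),(264,287)]: print(p,D[p[1]+3,p[0]+2],D[p[1]+3,p[0]-3])
E
```

```text
benchtop (array([645. ,   8.9]), array([470.4, 242.1]), 79.78, [[484.0, -201.0], [722.0, -244.0], [806.0, 219.0], [568.0, 262.0]]) 100.19707917927256
110 T 3380 (array([628.6,  39.3]), array([402.1, 194.4]), 79.78, [[497.0, -141.0], [689.0, -176.0], [760.0, 220.0], [569.0, 254.0]])
110 S 1278 (array([617.8,  44.1]), array([337.7, 138.6]), 85.0, [[534.0, -118.0], [672.0, -130.0], [702.0, 206.0], [564.0, 218.0]])
122 T 216 (array([643.7,  18.4]), array([335.5, 107.8]), 88.14, [[584.0, -148.0], [692.0, -151.0], [703.0, 184.0], [595.0, 188.0]])
122 S 1009 (array([633.4,  34.2]), array([320.2, 105.9]), 84.95, [[567.0, -121.0], [672.0, -130.0], [700.0, 189.0], [595.0, 198.0]])
134 T 1087 (array([617.5,  19. ]), array([ 59.6, 343.6]), 9.86, [[559.0, 183.0], [618.0, -155.0], [676.0, -145.0], [617.0, 193.0]])
134 S 1423 (array([633.5,  22.8]), array([342.9, 105.6]), 85.29, [[567.0, -144.0], [672.0, -152.0], [700.0, 189.0], [595.0, 198.0]])
146 T 114 (array([619.2, 110.1]), array([ 76.7, 146.4]), 43.67, [[541.0, 137.0], [642.0, 31.0], [697.0, 84.0], [596.0, 189.0]])
146 S 873 (array([644.8, 13
[... 3089 characters left out ...]
397791 -89.06701572  78.3068816 ]
(360, 368) [470.01283283 180.23354355  37.13835181]
(430, 240) [416.95575869 -78.58762979  79.91237928]
(361, 344) [470.83015965 180.647959    80.7289869 ]
lid plane [663.15097046 183.03742753 214.26619838] [ 0.19139683  0.81693642 -0.5440424 ] [46.23294545 30.94486014 22.19325687]
(157, 180) [737.55834077 161.50843824 259.10401455] [1014.26093209 -240.60170747    1.09487284]
(269, 199) [686.34304886 -81.56399419 101.80118098] [595.47707596 167.49961773 260.10958159]
(155, 264) [781.19452711 135.28584114 101.00115385] [ 8.69821090e+02  2.35743559e+01 -6.24148770e-03]
(264, 287) [594.65386622 184.01723344 141.71896152] [598.95106845 189.80522196 145.25690258]
```

Call:
carry_out(
  motion=[
    [0,0,-3.5,7.8,0],
    [0,0,-3.5,7.8,0],
    [0,0,-3.5,7.7,0],
    [2.2,-3.8,0,0,0],
    [2.2,-3.8,0,0,0],
    [2.2,-3.8,0,0,0],
    [2.2,-3.8,0,0,0],
    [2.2,-3.8,0,0,0],
    [2.2,-3.8,0,0,0],
    [2.2,-3.8,0,0,0],
    [2.2,-3.8,0,0,0],
    [2.2,-3.8,0,0,0],
  ],
  grip_force=20,
)

```text
clock: 1.3
eef_pos: [409.6, -177.0, 344.2]
tcp_rot: [1.0, -0.019, -0.0, -0.0]
wrist_force: [0.8, -0.1, 0.5]
width: -0.003
gripper_force: 0.0
```

Run:
```python
from h import *
print(robot.nose_length)
C=cloud("top",np.load("top0.npz")['d']);D=cloud("side",np.load("side0.npz")['d'])
for X in(C,D):
  for z0,z1 in((148,162),(174,186),(246,258),(262,280)):
    m=(X[...,2]>z0)&(X[...,2]<z1)&(X[...,0]>560)&(X[...,0]<780)&(X[...,1]>60)&(X[...,1]<240)
    print(z0,rect(X[m]))
# side-view outer face: y vs z at x 640..680
for z in(175,200,225,250):
    m=(abs(D[...,2]-z)<3)&(abs(D[...,0]-660)<20)&(D[...,1]>100);print(z,D[m][:,1].max(),np.median(D[m][:,1]))
```

```text
8.0
148 (array([669.3, 137.6]), array([120.6, 151.1]), 88.06, [[592.0, 80.0], [743.0, 75.0], [747.0, 195.0], [596.0, 200.0]])
174 (array([670.1, 191.2]), array([148.7,  10.3]), 0.46, [[596.0, 196.0], [596.0, 186.0], [745.0, 187.0], [744.0, 197.0]])
246 (array([669.6, 160. ]), array([ 17.3, 149.7]), 87.76, [[594.0, 154.0], [744.0, 148.0], [745.0, 166.0], [595.0, 172.0]])
262 (array([668.3, 156.6]), array([ 11.7, 144.9]), 88.23, [[596.0, 153.0], [741.0, 149.0], [741.0, 160.0], [596.0, 165.0]])
148 (array([666.9, 138.8]), array([121.2, 150.4]), 87.74, [[589.0, 81.0], [740.0, 75.0], [744.0, 196.0], [594.0, 202.0]])
174 (array([669.2, 193. ]), array([150.7,  13.9]), 0.36, [[594.0, 199.0], [594.0, 186.0], [745.0, 186.0], [744.0, 200.0]])
246 (array([667.6, 167.4]), array([149.4,  14.1]), 0.34, [[593.0, 174.0], [593.0, 160.0], [742.0, 161.0], [742.0, 175.0]])
262 (array([667.4, 160.5]), array([ 11.2, 146.8]), 87.45, [[594.0, 158.0], [740.0, 152.0], [741.0, 163.0], [594.0, 169.0]])
175 198.85364890189993 195.27772241195703
200 190.28350388756863 186.58157946762125
225 181.12273621191582 177.74579011508087
250 172.3955651095334 168.32756589282695
```

Call:
carry_out(
  motion=[
    [2.1,-3.7,0,0,0],
    [2.1,-3.7,0,0,0],
    [2.1,-3.7,0,0,0],
    [2.1,-3.7,0,0,0],
    [2.1,-3.7,0,0,0],
    [2.1,-3.7,0,0,0],
    [2.1,-3.7,0,0,0],
    [2.1,-3.7,0,0,0],
    [2.1,-3.7,0,0,0],
    [2.1,-3.7,0,0,0],
    [2.1,-3.7,0,0,0],
    [0,0,0,0,0],
  ],
)

```text
clock: 2.5
eef_pos: [656.6, 223.2, 340.9]
tcp_rot: [1.0, -0.017, -0.002, -0.0]
wrist_force: [0.3, -0.2, -1.5]
width: -0.001
gripper_force: 0.0
```

Call:
carry_out(
  motion=[
    [0,0,2,0,0],
    [0,0,2.5,0,0],
    [0,0,2.5,0,0],
    [0,0,2.4,0,0],
    [0,0,0,0,0],
    [0,0,0,0,0],
  ],
)

```text
clock: 3.1
eef_pos: [655.3, 218.9, 251.0]
tcp_rot: [1.0, -0.019, 0.0, 0.0]
wrist_force: [0.0, 1.0, -0.0]
width: 0.0
gripper_force: 0.0
```

Call:
carry_out(
  motion=[
    [0,0.8,0,0,0],
    [0,0.8,0,0,0],
    [0,0.8,0,0,0],
    [0,0.5,0,0,0],
    [0,0.3,0,0,0],
    [0,0.3,0.05,0,0],
    [0,0.3,0.1,0,0],
    [0,0.3,0.1,0,0],
    [0,0.3,0.1,0,0],
  ],
)

```text
clock: 4.0
eef_pos: [653.7, 175.3, 246.9]
tcp_rot: [1.0, -0.019, 0.0, -0.0]
wrist_force: [0.1, 0.8, 1.3]
width: -0.002
gripper_force: 0.6
```

Run:
```python
from h import *
p,d=robot.grab_frame("side"); cv2.imwrite("pics/s1.png",p[80:380,80:480,::-1]); print(robot.get_state()['wrist_force'],robot.get_state()['eef_pos'])
D=cloud("side",d)
for z in(175,200,215):
    m=(abs(D[...,2]-z)<3)&(abs(D[...,0]-615)<15)&(D[...,1]>100);print(z,np.median(D[m][:,1]))
```

```text
[-0.06783407 -0.03504612  0.67785054] [653.67054663 174.79387487 246.7479449 ]
175 196.03864091669828
200 185.10362350656845
215 178.4248046471929
```

View pics/s1.png

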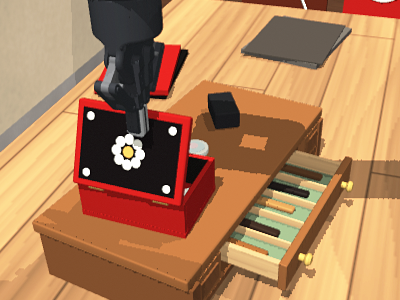

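The lid has started to rotate, with the tip at about (140,130) on its outer face in the crop. I'll follow the arc.

Call:
carry_out(
  motion=[
    [0,0.43,0.06,0,0],
    [0,0.43,0.06,0,0],
    [0,0.46,0.24,0,0],
    [0,0.46,0.24,0,0],
    [0,0.46,0.24,0,0],
    [0,0.41,0.31,0,0],
    [0,0.41,0.31,0,0],
    [0,0.41,0.31,0,0],
    [0,0.35,0.38,0,0],
    [0,0.35,0.38,0,0],
    [0,0.35,0.38,0,0],
  ],
)

```text
clock: 5.15
eef_pos: [651.9, 129.8, 217.3]
tcp_rot: [1.0, -0.019, -0.0, 0.0]
wrist_force: [0.6, -0.1, 0.8]
width: 0.005
gripper_force: 0.5
```

Call:
carry_out(
  motion=[
    [0,0.28,0.43,0,0],
    [0,0.28,0.43,0,0],
    [0,0.28,0.43,0,0],
    [0,0.2,0.48,0,0],
    [0,0.2,0.48,0,0],
  ],
)

```text
clock: 5.65
eef_pos: [651.4, 117.5, 194.8]
tcp_rot: [1.0, -0.019, -0.0, 0.0]
wrist_force: [-0.2, -0.9, 1.1]
width: -0.004
gripper_force: 0.5
```

Run:
```python
from h import *
p,d=robot.grab_frame("side"); cv2.imwrite("pics/s2.png",p[80:380,80:480,::-1]); print(robot.get_state()['wrist_force'],robot.get_state()['eef_pos'])
D=cloud("side",d)
m=(abs(D[...,0]-610)<12)&(D[...,1]>80)&(D[...,1]<210)&(D[...,2]>158)&(D[...,2]<240)
for y in(90,110,130,150,170,190):
    k=m&(abs(D[...,1]-y)<3);print(y,k.sum(),np.median(D[k][:,2]))
```

```text
[ 0.01251028 -1.30783676  0.33189516] [651.21337168 117.21513242 193.88634468]
90 46 192.93260600536993
110 65 188.61254179207944
130 64 183.71745538830956
150 69 178.92045294458654
170 65 174.11338930448716
190 146 167.2225866976678
```

View pics/s2.png

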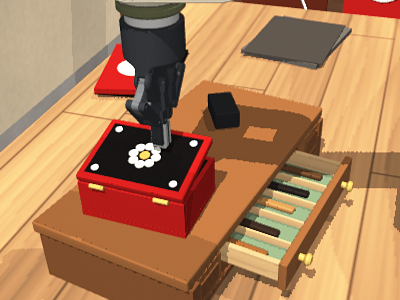

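The lid is down to about 13°, with the tip near (165,140) in the crop. I'll go slowly from here.

Call:
carry_out(
  motion=[
    [0,0.1,0.35,0,0],
    [0,0.1,0.35,0,0],
    [0,0.05,0.3,0,0],
    [0,0.05,0.25,0,0],
    [0,0,0.15,0,0],
    [0,0,0.1,0,0],
    [0,0,0.1,0,0],
  ],
)

```text
clock: 6.4
eef_pos: [651.4, 114.7, 179.2]
tcp_rot: [1.0, -0.019, 0.0, 0.0]
wrist_force: [-0.3, -0.6, 0.5]
width: -0.003
gripper_force: 0.3
```

Call:
carry_out(
  motion=[
    [0,0,0.1,0,0],
    [0,0,0.05,0,0],
    [0,0,0.05,0,0],
    [0,0,0,0,0],
  ],
)

```text
clock: 6.8
eef_pos: [651.3, 114.7, 177.2]
tcp_rot: [1.0, -0.019, -0.0, -0.0]
wrist_force: [0.7, -0.1, 0.2]
width: 0.0
gripper_force: 0.0
```

```bash
cat > lid.py <<'E'
from h import *
for n in("side","top"):
  p,d=robot.grab_frame(n); D=cloud(n,d)
  m=(abs(D[...,0]-615)<15)&(D[...,2]>150)&(D[...,2]<240)
  print(n,[(y,round(float(np.median(D[...,2][m&(abs(D[...,1]-y)<4)])),1)) for y in(88,100,120,140,160,180)])
  m=(abs(D[...,2]-164)<10)&(D[...,0]>560)&(D[...,0]<780)&(D[...,1]>60)&(D[...,1]<215);print(rect(D[m])[0])
s=robot.get_state();print(s['wrist_force'],s['eef_pos'])
E
python3 lid.py
```

```text
side [(88, 170.5), (100, 170.6), (120, 169.9), (140, 169.5), (160, 169.2), (180, 168.7)]
[667.2 136.7]
top [(88, 169.6), (100, 170.0), (120, 169.0), (140, 169.4), (160, 168.7), (180, 168.0)]
[638.1 139.3]
[-0.3575756  -0.36746165  0.15415501] [651.32469876 114.78603431 177.1930731 ]
```

Call:
carry_out(
  motion=[
    [0,0,0.05,0,0],
    [0,0,0.05,0,0],
    [0,0,0.03,0,0],
    [0,0,0.03,0,0],
    [0,0,0,0,0],
  ],
)

```text
clock: 7.4
eef_pos: [651.4, 114.7, 175.6]
tcp_rot: [1.0, -0.019, 0.0, -0.0]
wrist_force: [-1.2, -1.0, 0.2]
width: -0.004
gripper_force: 0.2
```

Call:
carry_out(
  motion=[
    [0,0,0.03,0,0],
    [0,0,0,0,0],
  ],
)

```text
clock: 7.6
eef_pos: [651.4, 114.7, 175.6]
tcp_rot: [1.0, -0.019, 0.0, -0.0]
wrist_force: [-0.7, -1.5, 2.2]
width: -0.003
gripper_force: 1.3
```

```bash
python3 lid.py
```

```text
side [(88, 168.5), (100, 169.0), (120, 168.7), (140, 168.6), (160, 168.6), (180, 168.6)]
[667.1 136.6]
top [(88, 168.1), (100, 167.3), (120, 167.7), (140, 167.5), (160, 168.1), (180, 167.3)]
[640.5 140. ]
[-0.7615323  -0.09746487  2.64184711] [651.38640316 114.65958705 175.58144313]
```

Call:
carry_out(
  motion=[
    [0,0,0.03,0,0],
    [0,0,0,0,0],
    [0,0,0,0,0],
  ],
)

```text
clock: 8.0
eef_pos: [651.4, 114.7, 175.5]
tcp_rot: [1.0, -0.019, 0.0, 0.0]
wrist_force: [-1.6, -0.5, 4.4]
width: 0.003
gripper_force: 2.5
```

Call:
carry_out(
  motion=[
    [0,0,-0.5,0,0],
    [0,0,-1.5,0,0],
    [0,0,-3,0,0],
    [0,0,-3,0,0],
    [-3.5,1,0,0,0],
    [-3.5,1,0,0,0],
    [-3.5,1,0,0,0],
    [-3.5,1,0,0,0],
    [-3.5,1,0,0,0],
    [-3.5,1,0,0,0],
    [-3.7,1,0,0,0],
    [0,0,0,8,0],
  ],
)

```text
clock: 9.2
eef_pos: [398.3, 54.0, 255.3]
tcp_rot: [0.996, -0.09, -0.001, -0.0]
wrist_force: [0.7, -0.0, 0.1]
width: 0.0
gripper_force: 0.0
```

Call:
carry_out(
  motion=[
    [0,0,3,0,0],
    [0,0,3,0,0],
    [0,0,3,0,0],
    [0,0,2,0,0],
    [0,0,0,0,0],
    [0,0,0,0,0],
  ],
)

```text
clock: 9.8
eef_pos: [402.2, 54.1, 145.6]
tcp_rot: [0.996, -0.089, 0.0, -0.0]
wrist_force: [0.1, -0.2, 0.4]
width: 0.003
gripper_force: 0.0
```

```bash
python3 lid.py
python3 - <<'E'
from h import *
p,d=robot.grab_frame("side"); cv2.imwrite("pics/s3.png",p[:,:,::-1])
E
```

```text
side [(88, 168.5), (100, 168.7), (120, 168.6), (140, 168.5), (160, 168.7), (180, 168.5)]
[667.3 136.6]
top [(88, 167.5), (100, 167.8), (120, 167.5), (140, 167.6), (160, 167.5), (180, 167.8)]
[669.2 134.5]
[ 0.16924006 -1.46349522  0.53965192] [402.56031023  54.03853973 146.15545217]
```

View pics/s3.png

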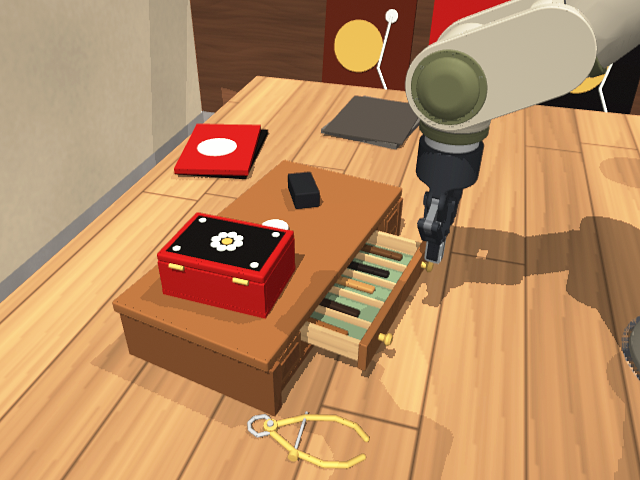

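The lid is shut and the gripper is in front of the drawer near (435,250). Next I lower and push.

Call:
carry_out(
  motion=[
    [0,0,2.5,0,0],
    [0,0,2.5,0,0],
    [0,0,2.2,0,0],
    [0,0,1,0,0],
    [0.6,0,0,0,0],
    [0.6,0,0,0,0],
    [0.6,0,0,0,0],
    [0.4,0,0,0,0],
    [0.3,0,0,0,0],
    [0.3,0,0,0,0],
    [0.3,0,0,0,0],
    [0.3,0,0,0,0],
  ],
)

```text
clock: 11.15
eef_pos: [435.3, 48.1, 63.0]
tcp_rot: [0.996, -0.089, -0.0, -0.0]
wrist_force: [-2.6, -0.1, 1.6]
width: 0.006
gripper_force: 1.1
```

Call:
carry_out(
  motion=[
    [0.4,0,0,0,0],
    [0.5,0,0,0,0],
    [0.5,0,0,0,0],
    [0.5,0,0,0,0],
    [0.5,0,0,0,0],
    [0.5,0,0,0,0],
    [0.5,0,0,0,0],
    [0.5,0,0,0,0],
    [0.5,0,0,0,0],
    [0.5,0,0,0,0],
    [0.4,0,0,0,0],
    [0.3,0,0,0,0],
  ],
)

```text
clock: 12.35
eef_pos: [490.8, 38.1, 63.0]
tcp_rot: [0.996, -0.089, -0.0, 0.0]
wrist_force: [-2.2, -0.8, 2.1]
width: 0.002
gripper_force: 1.1
```

```bash
cat > dr.py <<'E'
from h import *
a=np.radians(-10.2);X=np.array([np.cos(a),np.sin(a)]);Y=np.array([-X[1],X[0]]);o=np.array([522,31.2])
for n in("side","top"):
  p,d=robot.grab_frame(n);D=cloud(n,d);q=D[...,:2]-o;x=q@X;y=q@Y
  for s in(-60,60,110):
    m=(abs(y-s)<10)&(D[...,2]>40)&(D[...,2]<78)&(x>-110)&(x<30)
    m2=(abs(y-s)<10)&(D[...,2]>95)&(D[...,2]<104)
    print(n,s,m.sum(),m.any() and np.percentile(x[m],[2,10]).round(1),np.percentile(x[m2],2).round(1))
cv2.imwrite("pics/dr_%d.png"%(robot.get_state()['clock']*100),robot.grab_frame("side")[0][150:450,200:600,::-1])
s=robot.get_state();e=s['eef_pos'];print(s['clock'],s['wrist_force'],e,(e[:2]-o)@X)
E
python3 dr.py;ls pics
```

```text
side -60 0 False 24.5
side 60 152 [-20.7 -20.5] 2.8
side 110 133 [-31.9 -20.7] 2.5
top -60 0 False 42.7
top 60 0 False 40.3
top 110 90 [-18.  -17.8] 5.3
12.5 [0.24504946 0.24378408 0.60737862] [490.92161998  38.18928392  63.04071233] -31.82490065089206
dr_1245.png
s1.png
s2.png
s3.png
side0.png
top0.png
```

Call:
carry_out(
  motion=[
    [0.3,0,0,0,0],
    [0.3,0,0,0,0],
    [0.3,0,0,0,0],
    [0.3,0,0,0,0],
    [0.2,0,0,0,0],
    [0.15,0,0,0,0],
    [0.1,0,0,0,0],
    [0,0,0,0,0],
  ],
)

```text
clock: 13.3
eef_pos: [506.9, 35.3, 63.0]
tcp_rot: [0.996, -0.089, 0.0, 0.0]
wrist_force: [-0.2, 0.9, -0.4]
width: 0.002
gripper_force: 0.4
```

Call:
carry_out(
  motion=[
    [0.05,0,0,0,0],
    [0.05,0,0,0,0],
    [0,0,0,0,0],
  ],
)

```text
clock: 13.6
eef_pos: [507.7, 35.1, 63.0]
tcp_rot: [0.996, -0.089, -0.0, -0.0]
wrist_force: [-1.3, 1.5, 0.8]
width: -0.004
gripper_force: 0.8
```

```bash
python3 dr.py
```

```text
side -60 3 [-4.  -3.9] 43.1
side 60 111 [-3.9 -3.6] 2.6
side 110 131 [-3.9 -3.6] 2.3
top -60 0 False 64.2
top 60 0 False 62.0
top 110 21 [-1.4 -1.4] 5.4
13.75 [-1.0874126   1.72327492 -1.22970814] [507.70412343  35.11568926  63.00975109] -14.763347745135368
```

Call:
carry_out(
  motion=[
    [0.05,0,0,0,0],
    [0.05,0,0,0,0],
    [0.05,0,0,0,0],
    [0,0,0,0,0],
  ],
)

```text
clock: 14.15
eef_pos: [509.2, 34.8, 63.0]
tcp_rot: [0.996, -0.089, -0.0, 0.0]
wrist_force: [-0.9, 0.9, -0.3]
width: -0.002
gripper_force: 0.9
```

Call:
carry_out(
  motion=[
    [0.04,0,0,0,0],
    [0.04,0,0,0,0],
    [0,0,0,0,0],
  ],
)

```text
clock: 14.45
eef_pos: [509.2, 34.8, 63.0]
tcp_rot: [0.996, -0.089, -0.001, -0.0]
wrist_force: [-5.4, 1.1, 2.5]
width: -0.0
gripper_force: 2.9
```

Call:
carry_out(
  motion=[
    [0.04,0,0,0,0],
    [0,0,0,0,0],
    [0,0,0,0,0],
  ],
)

```text
clock: 14.75
eef_pos: [509.2, 34.8, 63.0]
tcp_rot: [0.996, -0.089, -0.001, -0.0]
wrist_force: [-7.6, 0.3, 3.9]
width: -0.005
gripper_force: 3.7
```

```bash
python3 dr.py
```

```text
side -60 4 [-2.3 -2.3] 45.1
side 60 113 [-2.5 -2. ] 2.4
side 110 134 [-2.5 -1.9] 2.4
top -60 0 False 67.2
top 60 0 False 65.0
top 110 18 [0.1 0.2] 5.6
14.9 [-7.21999279  1.2123174   4.7485796 ] [509.25175382  34.8224638   63.03811772] -13.188250963218485
```

The drawer is on its stop: the force rises and the tool no longer moves. I'll back off and check.

Call:
carry_out(
  motion=[
    [-0.2,0,0,0,0],
    [-0.5,0,0,0,0],
    [-1.5,0,0,0,0],
    [-2.5,0,0,0,0],
    [-2.5,0,0,0,0],
    [0,0,-3,0,0],
    [0,0,-4,0,0],
    [0,0,-4,0,0],
    [0,0,0,0,0],
    [0,0,0,0,0],
  ],
)

```text
clock: 15.9
eef_pos: [439.6, 47.3, 173.4]
tcp_rot: [0.996, -0.089, 0.001, 0.0]
wrist_force: [-0.3, 0.8, 0.1]
width: -0.002
gripper_force: 0.0
```

```bash
python3 dr.py; python3 lid.py
python3 - <<'E'
from h import *
cv2.imwrite("pics/end.png",robot.grab_frame("side")[0][:,:,::-1])
E
```

```text
side -60 85 [-2.3 -2. ] 4.1
side 60 117 [-2.3 -2. ] 2.6
side 110 133 [-2.3 -2. ] 2.3
top -60 20 [0.  0.2] 8.2
top 60 20 [0.2 0.2] 8.0
top 110 18 [0.2 0.2] 5.5
16.05 [-0.11222146 -0.67122921  0.5374861 ] [438.95346416  47.38416298 171.8969757 ] -84.60000413143939
side [(88, 168.6), (100, 169.0), (120, 168.7), (140, 168.7), (160, 168.6), (180, 168.7)]
[667.1 136.7]
top [(88, 167.7), (100, 167.6), (120, 167.7), (140, 167.6), (160, 167.4), (180, 167.2)]
[669.2 134.6]
[0.92983559 0.64086878 0.43347536] [439.12443175  47.38197083 172.02515267]
```

View pics/end.png

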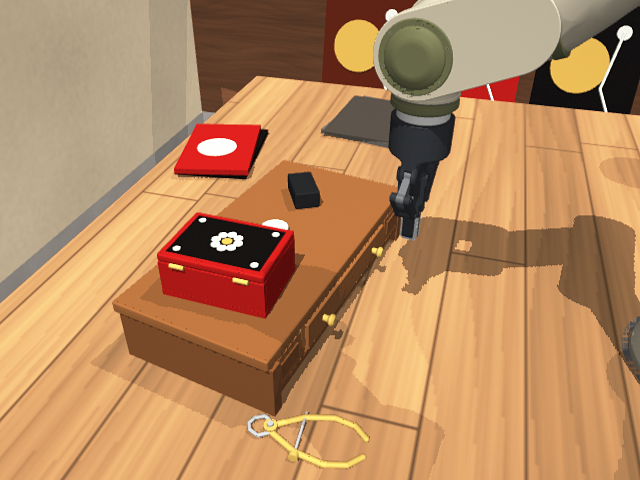

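The lid is flat and shut (box at (228,265)), the drawer front is flush with its knobs at (330,320) and (377,251), and the charcoal block, disc and calipers haven't moved. I'm handing it in.

```bash
python3 -c "
from rig import robot
print(robot.job_done())"
```

```text
the job is handed in; nothing more can be done
None
```

The jewellery box lid is fully shut and the drawer is home against its stop, flush with the bench front; forces stayed under 10 N in every reading, the charcoal block, pearl disc and calipers were left alone, and the job was handed in at about 16 s.

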